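Load a nozzle cartridge through the dust flaps of a test dock

ROBOT

A 7-joint arm with a two-finger parallel gripper is mounted at the origin on a cart in front of the work surface, level with it; the furniture and walls round the work are solid. World frame = base frame: x ahead of the robot, y to its left, z up, the work surface at z = 0. Lengths are in m, angles in rad, forces in N, time in s.
With the tool pointing down it reaches from about 0.4 to 0.875 m from the base axis. Payload 6.5 kg.
Tool frame: the origin (TCP) lies at the very end of the fingers, on their centre line; the grasp point (between the pads) lies 19 mm behind it (arm.pinch_z is the distance from the TCP to the grasp point, in m); z points along the fingers, y is the direction in which the jaws open and shut (so a half turn about z gives the same grasp; the last joint's range is limited). The gripper opens to 85 mm and grips with 20 to 120 N. Pads are 22 mm wide; open, the fingers measure 114 mm over their backs; the gripper's body (76 mm by 85 mm) begins 54 mm behind the grasp point. The pads swing forward as they close: fully open they stand 13 mm farther back than shut.
Start: joints at [1.046, 0.536, -0.004, 1.538, 0.003, 1.067, -0.071], TCP at [0.288, -0.583, 0.231] pointing down, gripper open.
Joint ranges: [-2.7, 2.7], [-0.37, 2.16], [-1.27, 1.26], [0.24, 2.4], [-1.31, 4.45], [0.19, 1.91], [-2.76, 2.76]. Speed limits (rad/s): [2.39, 2.39, 3.14, 3.14, 3.14, 3.14, 3.14].

INTERFACE

Orientations are given as a rotation vector (axis times angle).
In Python, from station import arm gives the robot as it stands.
- The arm moves only by the tool carry_out, never from a script. Its argument "plan" is a list of rows, each a list of 7 numbers: the closure, from -1 (fully open) to 1 (shut), then the shift along the world's x, y, z in cm, then the turn, a rotation vector about the world's x, y, z in degrees. A call has 1 to 20 rows; each row is the pose to reach, as a shift and turn from the pose commanded when the call began; what a row does not reach only later rows make up. A row lasts 1/10 s, in which the tool goes at most 50 mm and 8.59 degrees, less where a joint would pass 70% of its speed; a pose out of reach is approached as far as the arm can. A call with a gripper value outside its range is refused whole. The fingers move at their own pace and stop on an object; the grip force is fixed at half the most. Time passes only in rows, so rows that repeat a pose let the fingers close. It gives the time, the measured TCP pose, the force and the opening at its end, in the units of the state.
- arm.observe(): the state, without advancing time (a new reading comes with each control period).
- arm.read_camera(name): name is "side" or "top"; returns a dict with "frame" (480x640x3 uint8, red, green, blue), "vertical_fov" (degrees; the focal length in pixels is half the picture's height over the tangent of half this angle, whatever the lens; pixels are square), "cx", "cy" (the principal point, pixels), "view" (4x4, takes a point from world to camera coordinates). Camera axes: x right, y down, z forward; pixel columns grow to the right and rows downward; lengths in m; the calibration is good to about 2 mm. A picture is of the moment at which its call begins. There is no depth.
- arm.close_job(): hands the job in, once; it reports no verdict.
The state is a dict: "time": time; "q": joint angles; "joint_vel": joint speeds; "joint_torque": joint torques, N m; "eef_pos": TCP position; "orientation": TCP orientation; "contact_force": force on the tool from outside, world axes, zero at the start; "moment": the same for the moment, N m; "gripper_width": finger opening in m.
Only numpy, scipy, OpenCV 4.12 (cv2) and the standard library are available. Lean on these libraries where they do the work, as an engineer would, in place of code of your own. Each camera call takes 0.05 s, during which the arm holds its last target.

TASK

Slide the white nozzle cartridge along the bench into the mouth of the dock and push it through the two orange spring flaps. Feel for the rubber pad at the far end, press the cartridge home on it with about 10 N for a second, never with more than 18 N, then let go and leave it there with the flaps closed behind it. Do not disturb the small sample bottle, spacer ring, screwdriver and black connector lying nearby.

Things in the scene. Friction and masses are not known exactly. Their poses are not given: they have to be found in the camera images.
- grip (a point): Centre of the blue grip post of the cartridge: 18 x 18 mm, upright at the middle of the block, free from 27 mm up to its top at 84 mm above the bench; this point is 64 mm above the block's underside. Axes: x along the block's length, z up.
- dock: Aluminium dock fixed to the bench, 104 mm wide over its feet, 39 mm high, mouth towards the cartridge. Origin: on the bench, middle of the flap line. x along the lane, inwards; z up. It reaches from x = -51 to +139 mm, plus an adjusting screw to +185 mm. The lane, with the bench as floor, is 50 mm wide at the mouth's cheeks (x = -29 to -2 mm) and between the white guides inside (x = 42 to 118 mm).
- mouth (a point): Middle of the straight part of the dock mouth, on the bench, 29 mm outside the flap line; axes as the dock. From here the mouth flares outwards to about 68 mm wide over 22 mm. Behind the flaps a clear cover lies 34 to 37 mm above the bench with a 26 mm slot along the middle for the cartridge post, so the cartridge can enter only through the flaps.
- flap_l (a joint): Orange spring flap on the left as one looks in, 27 mm wide, 28 mm high, hinged on an upright pin at the lane's side: 0 closed across the lane, grows to 1.5 rad as it swings inwards. The pair resist the cartridge with a few N and close by themselves once its rear is more than 31 mm inside.
- flap_r (a joint): The same flap on the right: 0 closed, grows to 1.5 rad inwards.
- end_pad (a joint): Black rubber end pad, 40 x 24 mm, across the far end of the lane: how far it is squeezed (m), 0 free, 0.004 at most; stiff, about 0.5 mm for 10 N, springs back. It sits on an adjusting screw and is set differently each time: its free front face lies anywhere from 86 to 116 mm inwards of the flap line, so home must be felt. At home the post is 25 mm short of that face.
- cartridge: The loose nozzle cartridge: white block 50 long (x) x 44 wide (y) x 24 mm high, upright corners rounded to 10 mm, four small brass nozzles on top, about 0.22 kg (varies). Same fore and aft. It stands flat on the bench and slides on it. Origin: centre of its underside; z up.
- vial: Bystander: small amber sample bottle with a blue cap, 32 mm across, 60 mm high, standing; origin at the centre of its underside.
- ring: Bystander: grey steel spacer ring, 38 mm across, 14 mm high; origin at the centre of its underside.
- driver: Bystander: green screwdriver lying, 170 x 26 x 24 mm; origin under its centre.
- connector_a: Bystander: black round cable connector lying, 62 x 21 x 22 mm; origin under its centre.
There are look-alikes about, which are no part of the job. Several things look just like the cartridge: the one meant starts farthest to the robot's right.

How it is judged:
By the outcome, as a careful person would: the job done as asked, in the order asked, and still so for the second after the job is handed in, with the robot touching nothing.
It also fails if it takes over 61 s, if anything falls off the work surface, if the arm or the gripper's body presses on something with over 40 N, if the wrist force passes 120 N, or if a joint passes its speed limit or range.

## Working session

There is one attempt and no reset: what is moved stays moved. The work goes in short steps, Python scripts to look and compute and a tool call to move; the robot and the scene stay as the last step left them, time stands still between calls to the robot, and variables do not carry over. Pictures are saved under pics/ and viewed, and the job is handed in when it is done.

Besides the shell and the picture viewer there is one more tool, called after ">>>" by a JSON object that holds its "name" and its "arguments", one argument or row to a line. carry_out: Moves the arm, as the interface text tells. Its arguments: {"type":"object","properties":{"plan":{"type":"array"}},"required":["plan"]}

```bash
ls; mkdir -p pics
python3 - <<'E'
from station import arm
import cv2,numpy as np
print(arm.observe())
for n in("top","side"):
    c=arm.read_camera(n); cv2.imwrite(f"pics/{n}0.png",c["frame"][:,:,::-1]); print(n,c["vertical_fov"],c["cx"],c["cy"],c["view"])
E
```

```text
pics
{'time': 0.0, 'q': array([ 1.04581308,  0.53718471, -0.00447898,  1.5388899 ,  0.0025943 ,
        1.0672946 , -0.07117178]), 'joint_vel': array([-0.00142082, -0.00123327, -0.00069833,  0.00079398,  0.00159444,
       -0.00071164,  0.00098842]), 'joint_torque': array([-8.41374349e-04, -5.83413649e+01,  1.04849439e+00, -2.59104162e+01,
        1.23590062e-02,  9.61234386e-03, -2.44545674e-05]), 'eef_pos': array([ 0.28757869, -0.58220395,  0.23039415]), 'orientation': array([-3.05759781e+00, -7.14167394e-01,  7.90420152e-04]), 'contact_force': array([-0.18746889, -0.53886156, -0.49043321]), 'moment': array([-0.05083683, -0.02209372,  0.0686833 ]), 'gripper_width': 0.08540143771721348}
top 45.81630841114684 325.31758281935504 234.9226607967713 [[ 0.02014318 -0.99970258 -0.01374773 -0.36844531]
 [-0.99810849 -0.01930841 -0.05836634  0.50127214]
 [ 0.05808353  0.01489741 -0.99820057  0.92143508]
 [ 0.          0.          0.          1.        ]]
side 43.112674665636234 326.08431987470095 236.6903570014714 [[ 0.99145244 -0.12883724 -0.02056773 -0.57300023]
 [-0.09837474 -0.63466697 -0.76649869 -0.11727798]
 [ 0.08569992  0.76197034 -0.64191645  1.24222078]
 [ 0.          0.          0.          1.        ]]
```

View pics/top0.png

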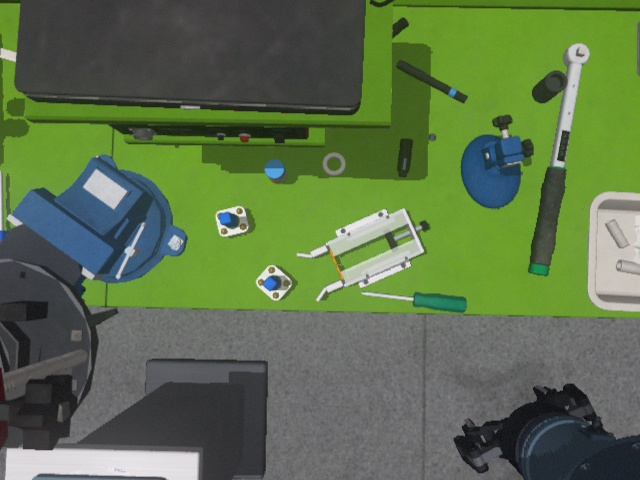

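View pics/side0.png

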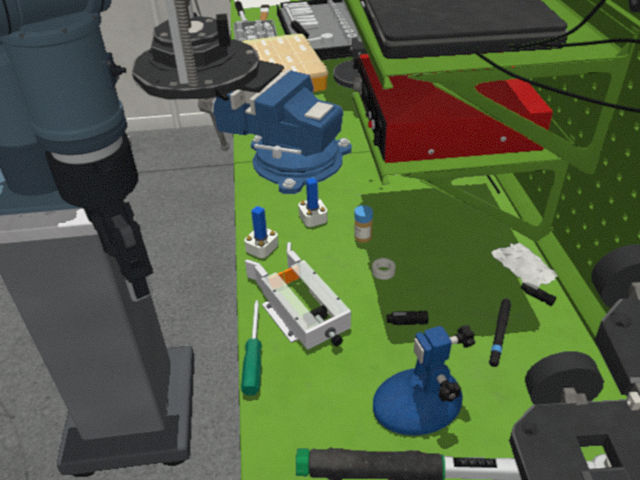

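```bash
cat > h.py <<'E'
from station import arm
import cv2,numpy as np
def cam(n,save=None):
    c=arm.read_camera(n)
    if save: cv2.imwrite(save,c["frame"][:,:,::-1])
    return c
def crop(c,x0,y0,x1,y1,k,f):
    im=c["frame"][y0:y1,x0:x1,::-1]; im=cv2.resize(im,None,fx=k,fy=k,interpolation=cv2.INTER_CUBIC)
    for x in range((x0+9)//10*10,x1,10): cv2.putText(im,str(x),(int((x-x0)*k),8),0,.3,(0,0,255)); cv2.line(im,(int((x-x0+.5)*k),10),(int((x-x0+.5)*k),16),(0,0,255))
    for y in range((y0+9)//10*10,y1,10): cv2.putText(im,str(y),(0,int((y-y0+.5)*k)+3),0,.3,(0,0,255))
    cv2.imwrite(f,im)
def f(c): return 240/np.tan(np.radians(c["vertical_fov"]/2))
def ray(c,p,z):
    V=np.array(c["view"]); R=V[:3,:3]; o=-R.T@V[:3,3]
    d=R.T@np.array([(p[0]-c["cx"])/f(c),(p[1]-c["cy"])/f(c),1]); return o+d*(z-o[2])/d[2]
def proj(c,P):
    V=np.array(c["view"]); q=V[:3,:3]@np.array(P)+V[:3,3]; return np.array([q[0]/q[2]*f(c)+c["cx"],q[1]/q[2]*f(c)+c["cy"]])
E
python3 - <<'E'
from h import *
c=cam("top"); crop(c,290,200,440,305,5.3,"pics/t1.png"); crop(c,205,195,305,310,5,"pics/t2.png")
c=cam("side"); crop(c,235,160,385,360,2.9,"pics/s1.png");
E
```

```text
(no output)
```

View pics/t1.png

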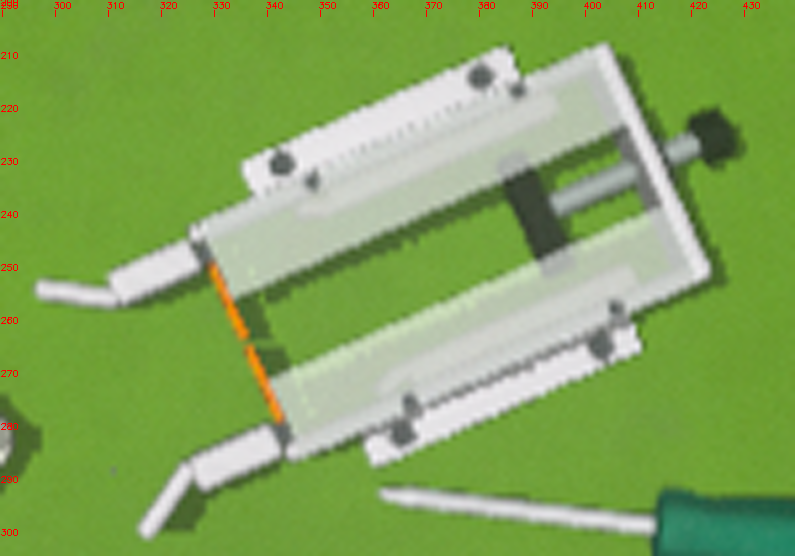

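View pics/t2.png

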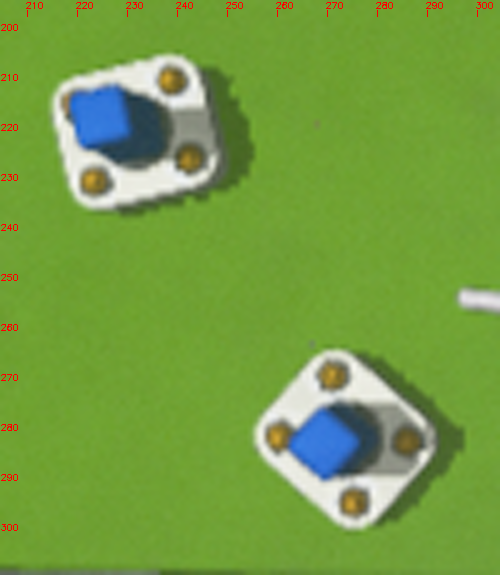

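View pics/s1.png

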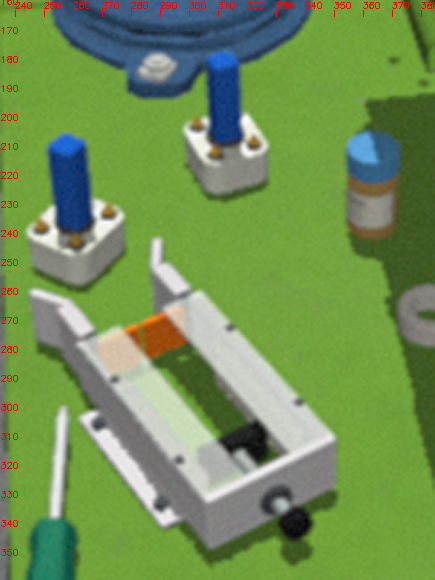

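Run:
```python
from h import *
from scipy.spatial.transform import Rotation as R
c=cam("top")
P=lambda x,y:(290+x/5.3-.5,200+y/5.3-.5)
Q=lambda x,y:(205+x/5-.5,195+y/5-.5)
r=lambda p,z:ray(c,p,z)[:2]
print("end",e1:=r(P(605,45),.039),e2:=r(P(712,270),.039),np.linalg.norm(e1-e2))
print("flap",f1:=r(P(210,265),.028),f2:=r(P(285,422),.028),np.linalg.norm(f1-f2))
print("tips",t1:=r(P(38,290),.039),t2:=r(P(147,533),.039),np.linalg.norm(t1-t2))
E=(e1+e2)/2;F=(f1+f2)/2;T=(t1+t2)/2
print(E,F,T,np.linalg.norm(E-F),np.linalg.norm(F-T),[np.degrees(np.arctan2(*(v)[::-1])) for v in(E-F,F-T,E-T)], [np.degrees(np.arctan2(*(v)[::-1]))-90 for v in(e1-e2,f1-f2,t1-t2)])
n=[r(Q(*p),.027) for p in((333,375),(407,442),(354,502),(278,437))]
print("noz",np.mean(n,0),[np.linalg.norm(n[i]-n[i-1]) for i in range(4)],[np.degrees(np.arctan2(*(v)[::-1])) for v in (n[1]-n[0],n[2]-n[3],n[2]-n[1],n[3]-n[0])])
b=[r(Q(*p),.024) for p in((335,350),(437,435),(357,528),(255,440))];print("block",np.mean(b,0), np.ptp(b,axis=0))
p=[r(Q(*p),.084) for p in((325,405),(360,440),(325,480),(288,443))];print("post",np.mean(p,0),np.ptp(p,axis=0))
print("other",r(Q(137,130),.024))
s=cam("side")
for n,z in(("post",.084),):print("side post",ray(s,(235+68/2.9-.5,160+144/2.9-.5),.084))
o=arm.observe();print(R.from_rotvec(o["orientation"]).as_matrix().round(3),arm.pinch_z)
```

```text
end [ 0.55239924 -0.48315193] [ 0.48519936 -0.51600892] 0.07480244053687649
flap [ 0.48409202 -0.36532586] [ 0.43691521 -0.38901295] 0.05278948637304435
tips [ 0.47519422 -0.31383107] [ 0.40316405 -0.34814649] 0.07978654530991573
[ 0.5187993  -0.49958043] [ 0.46050362 -0.37716941] [ 0.43917914 -0.33098878] 0.13558334887918216 0.05086633301774048 [np.float64(-64.53485289427964), np.float64(-65.21428317696598), np.float64(-64.72021046123784)] [np.float64(-63.94394888202545), np.float64(-63.339150796375385), np.float64(-64.52671456307108)]
noz [ 0.42949716 -0.27608404] [np.float64(0.026639707862055856), np.float64(0.03225181564548893), np.float64(0.02568812312717384), np.float64(0.032281796726443955)] [np.float64(-130.7666863670109), np.float64(-129.0772286816939), np.float64(139.7169617514471), np.float64(139.66538320341482)]
block [ 0.42969059 -0.27673078] [0.05721677 0.0588829 ]
post [ 0.43000713 -0.27649934] [0.02259213 0.02176967]
other [ 0.52834158 -0.20602794]
side post [ 0.42883211 -0.2804823   0.084     ]
[[ 0.897  0.443 -0.   ]
 [ 0.443 -0.897  0.   ]
 [-0.    -0.001 -1.   ]] 0.0187
```

Run:
```python
from h import *
c=cam("top");s=cam("side")
def tri(a,b):
    A=[];B=[]
    for k,p in((c,a),(s,b)):
        o=np.linalg.inv(k["view"])[:3,3]; d=ray(k,p,0)-o; d/=np.linalg.norm(d); M=np.eye(3)-np.outer(d,d);A.append(M);B.append(M@o)
    x=np.linalg.solve(sum(A),sum(B)); return x.round(3),[np.linalg.norm(A[i]@x-B[i]).round(3) for i in(0,1)]
print("disc",tri((40,345),(208,70)),tri((105,313),(282,72)))
print("vise",tri((105,187),(325,112)), "jaw",tri((178,240),(292,183)))
print("base->top",proj(c,(0,0,0)),proj(s,(0,0,0)),proj(s,(0,0,.3)))
print("post tri",tri((269.1,283.1),(258,209.2)))
crop(c,0,90,260,300,3,"pics/t3.png");crop(s,130,0,350,260,2.2,"pics/s3.png")
```

```text
disc (array([0.353, 0.005, 0.207]), [np.float64(0.006), np.float64(0.006)]) (array([ 0.443, -0.102,  0.249]), [np.float64(0.05), np.float64(0.05)])
vise (array([ 0.57 , -0.035,  0.12 ]), [np.float64(0.004), np.float64(0.004)]) jaw (array([ 0.496, -0.117,  0.017]), [np.float64(0.0), np.float64(0.0)])
base->top [ 98.2232958  543.88585348] [ 45.8516599  179.33414786] [-9.13297749 35.71899535]
post tri (array([ 0.429, -0.276,  0.08 ]), [np.float64(0.0), np.float64(0.0)])
```

View pics/s3.png

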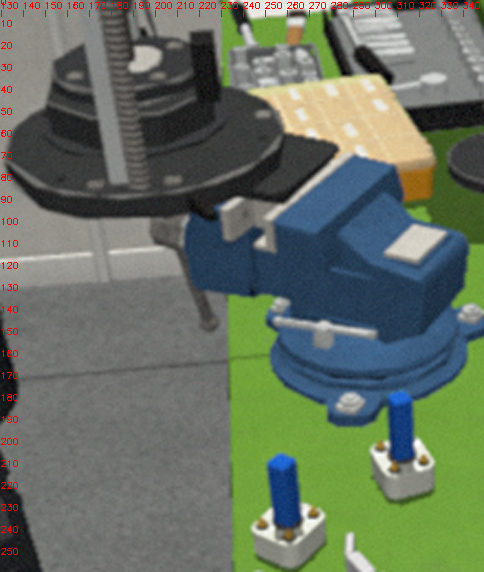

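>>> {"name": "carry_out", "arguments": {
  "plan": [
    [-1,1,2.2,0,0,0,-5],
    [-1,2,4.4,0,0,0,-10],
    [-1,3,6.6,0,0,0,-15],
    [-1,4,8.8,0,0,0,-20],
    [-1,5,11,0,0,0,-25],
    [-1,6,13.2,0,0,0,-30],
    [-1,7,15.4,0,0,0,-35],
    [-1,8,17.6,0,0,0,-40],
    [-1,9,19.8,0,0,0,-45],
    [-1,10,22,0,0,0,-50],
    [-1,11,24.2,0,0,0,-55],
    [-1,12,26.4,0,0,0,-60],
    [-1,13.2,28.6,0,0,0,-64],
    [-1,14.2,30.6,0,0,0,-66.3],
    [-1,14.2,30.6,0,0,0,-66.3],
    [-1,14.2,30.6,0,0,0,-66.3]
  ]
}}

```text
time: 2.0
eef_pos: [0.4299, -0.2768, 0.2314]
orientation: [2.953, -1.072, 0.0]
contact_force: [-0.2, 0.6, 0.2]
gripper_width: 0.0853
```

```bash
cat > st.py <<'E'
from h import *
from scipy.spatial.transform import Rotation as R
def st():
    o=arm.observe();M=R.from_rotvec(o["orientation"]).as_matrix()
    print("t",round(o["time"],2),"tcp",o["eef_pos"].round(4),"jaw",np.degrees(np.arctan2(M[1,1],M[0,1])).round(2),"z",M[:,2].round(3),"F",o["contact_force"].round(2),"w",round(o["gripper_width"],4),"q",np.round(o["q"],2))
    u=np.array([.429,-.903]);F=np.array([.4605,-.3772]);d=o["eef_pos"][:2]-F
    print("lane s",(d@u).round(4),"lat",(d@[.903,.429]).round(4),"F along",(o["contact_force"][:2]@u).round(2),"F lat",(o["contact_force"][:2]@[.903,.429]).round(2))
if __name__=="__main__": st()
E
python3 - <<'E'
from st import *
st(); c=cam("top");crop(c,180,180,340,330,3.8,"pics/t4.png");c=cam("side","pics/s4.png")
E
```

```text
t 2.0 tcp [ 0.4299 -0.2768  0.2314] jaw -129.92 z [ 0. -0. -1.] F [-0.17  0.6   0.19] w 0.0853 q [ 0.39  0.3   0.12  1.91 -0.04  0.94 -1.74]
lane s -0.1038 lat 0.0155 F along -0.62 F lat 0.1
```

View pics/s4.png

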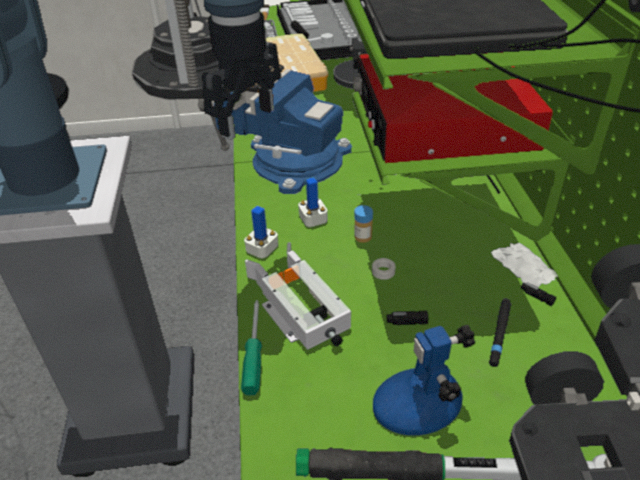

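View pics/t4.png

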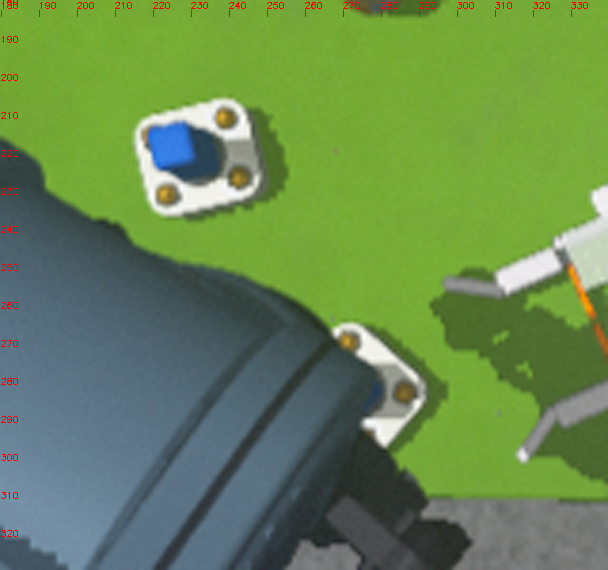

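>>> {"name": "carry_out", "arguments": {
  "plan": [
    [-1,0,0,-2,0,0,0],
    [-1,0,0,-4,0,0,0],
    [-1,0,0,-6,0,0,0],
    [-1,0,0,-8,0,0,0],
    [-1,0,0,-10,0,0,0],
    [-1,0,0,-11.5,0,0,0],
    [-1,0,0,-12.5,0,0,0],
    [-1,0,0,-12.5,0,0,0]
  ]
}}

```text
time: 2.9
eef_pos: [0.4287, -0.2772, 0.1053]
orientation: [2.951, -1.076, -0.003]
contact_force: [-0.4, -0.6, 0.7]
gripper_width: 0.0853
```

Run:
```python
from st import *
st(); c=cam("side");crop(c,190,90,390,290,3,"pics/s5.png"); print(proj(c,arm.observe()["eef_pos"]))
```

```text
t 2.9 tcp [ 0.4287 -0.2772  0.1053] jaw -130.08 z [-0.002  0.001 -1.   ] F [-0.42 -0.57  0.72] w 0.0853 q [ 0.41  0.49  0.1   2.   -0.07  0.66 -1.72]
lane s -0.104 lat 0.0142 F along 0.33 F lat -0.62
[256.93996008 197.27705203]
```

View pics/s5.png

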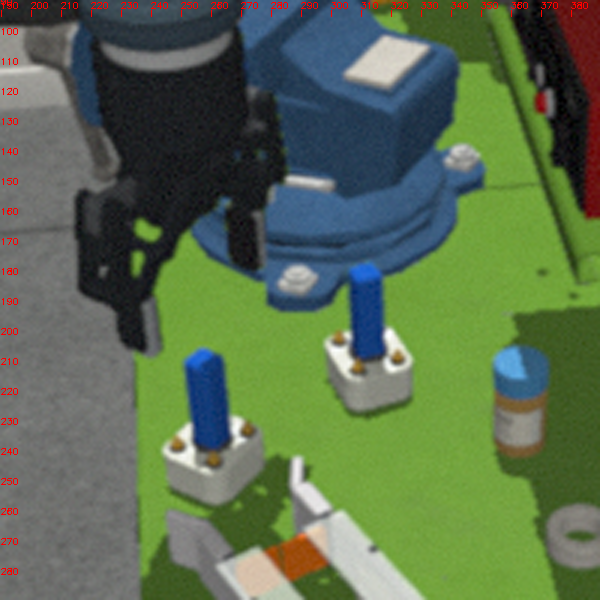

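>>> {"name": "carry_out", "arguments": {
  "plan": [
    [-1,0,0,-1.5,0,0,0],
    [-1,0,0,-3,0,0,0],
    [-1,0,0,-4.5,0,0,0],
    [-1,0,0,-5.7,0,0,0],
    [-1,0,0,-6.1,0,0,0],
    [-1,0,0,-6.1,0,0,0],
    [0.5,0,0,-6.1,0,0,0],
    [1,0,0,-6.1,0,0,0],
    [1,0,0,-6.1,0,0,0],
    [1,0,0,-6.1,0,0,0],
    [1,0,0,-6.1,0,0,0],
    [1,0,0,-6.1,0,0,0],
    [1,0,0,-6.1,0,0,0],
    [1,0,0,-6.1,0,0,0]
  ]
}}

```text
time: 4.35
eef_pos: [0.4299, -0.2769, 0.0455]
orientation: [2.952, -1.075, 0.0]
contact_force: [-0.5, -0.5, 4.2]
gripper_width: 0.0173
```

Run:
```python
from st import *
st(); c=cam("side");crop(c,190,90,390,290,3,"pics/s6.png"); c=cam("top");crop(c,220,220,350,330,5,"pics/t6.png")
```

```text
t 4.35 tcp [ 0.4299 -0.2769  0.0455] jaw -130.02 z [ 0. -0. -1.] F [-0.49 -0.52  4.18] w 0.0173 q [ 0.42  0.6   0.08  2.02 -0.09  0.53 -1.71]
lane s -0.1037 lat 0.0154 F along 0.26 F lat -0.67
```

View pics/s6.png

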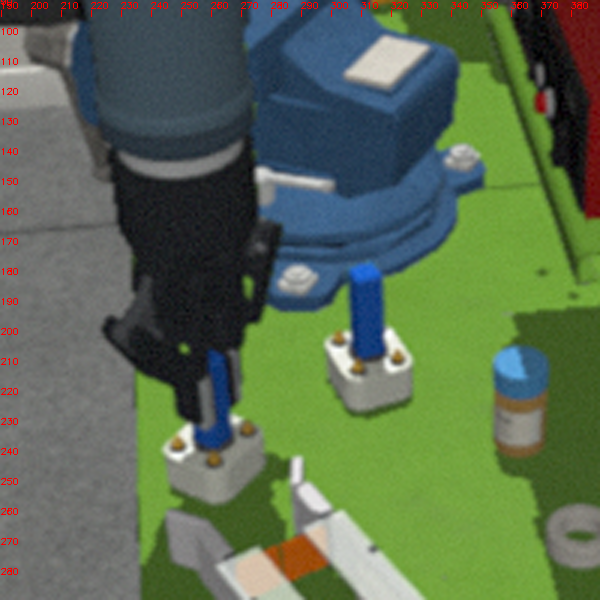

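View pics/t6.png

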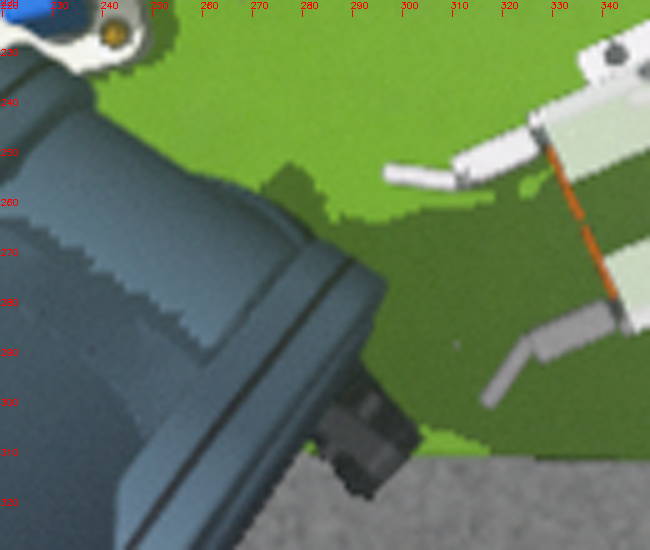

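>>> {"name": "carry_out", "arguments": {
  "plan": [
    [1,-0.1,0,0,0,0,4],
    [1,-0.2,-0.1,0,0,0,10],
    [1,-0.4,-0.2,0,0,0,16],
    [1,-0.5,-0.2,0,0,0,22],
    [1,-0.6,-0.3,0,0,0,28],
    [1,-0.8,-0.4,0,0,0,34],
    [1,-0.9,-0.4,0,0,0,40],
    [1,-1.0,-0.5,0,0,0,46],
    [1,-1.2,-0.6,0,0,0,52],
    [1,-1.3,-0.6,0,0,0,58],
    [1,-1.4,-0.65,0,0,0,63],
    [1,-1.4,-0.65,0,0,0,65.4],
    [1,-1.4,-0.65,0,0,0,65.4],
    [1,-1.4,-0.65,0,0,0,65.4]
  ]
}}

```text
time: 5.85
eef_pos: [0.4166, -0.283, 0.0455]
orientation: [3.065, 0.689, 0.002]
contact_force: [1.7, 2.3, 4.2]
gripper_width: 0.017
```

Run:
```python
from st import *
st(); c=cam("side");crop(c,190,90,390,290,3,"pics/s7.png"); c=cam("top");crop(c,220,220,350,330,5,"pics/t7.png")
```

```text
t 5.85 tcp [ 0.4166 -0.283   0.0455] jaw -64.67 z [ 0.001  0.    -1.   ] F [1.7  2.26 4.18] w 0.017 q [ 0.68  0.6  -0.22  2.02  0.24  0.54 -0.83]
lane s -0.104 lat 0.0007 F along -1.31 F lat 2.5
```

View pics/s7.png

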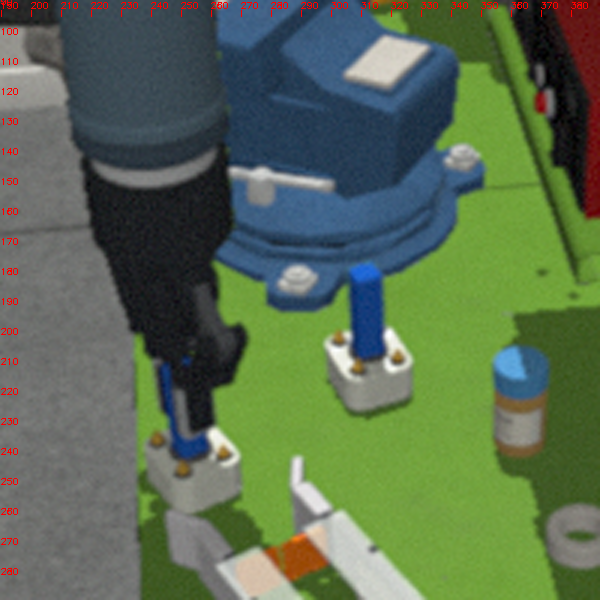

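View pics/t7.png

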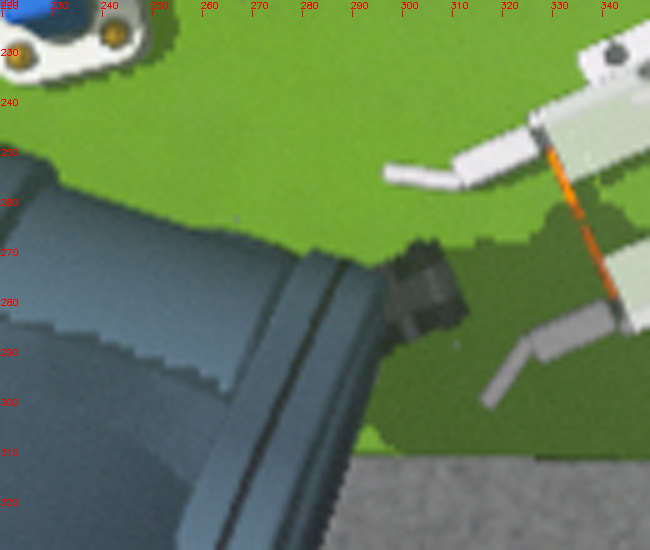

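>>> {"name": "carry_out", "arguments": {
  "plan": [
    [1,0.1,-0.4,0,0,0,0],
    [1,0.3,-0.8,0,0,0,0],
    [1,0.5,-1.2,0,0,0,0],
    [1,0.7,-1.6,0,0,0,0],
    [1,0.9,-2.0,0,0,0,0],
    [1,1.1,-2.4,0,0,0,0],
    [1,1.3,-2.8,0,0,0,0],
    [1,1.5,-3.2,0,0,0,0],
    [1,1.65,-3.6,0,0,0,0],
    [1,1.85,-4.0,0,0,0,0],
    [1,1.85,-4.0,0,0,0,0]
  ]
}}

```text
time: 7.05
eef_pos: [0.4334, -0.3228, 0.0454]
orientation: [-3.063, -0.689, 0.003]
contact_force: [-2.7, 2.5, 9.8]
gripper_width: 0.0171
```

Run:
```python
from st import *
st(); c=cam("side");crop(c,210,190,350,340,4,"pics/s8.png"); c=cam("top");crop(c,270,210,390,320,5,"pics/t8.png")
```

```text
t 7.05 tcp [ 0.4334 -0.3228  0.0454] jaw -64.64 z [-0.002  0.001 -1.   ] F [-2.68  2.48  9.85] w 0.0171 q [ 0.73  0.64 -0.22  1.93  0.23  0.6  -0.77]
lane s -0.0608 lat -0.0011 F along -3.39 F lat -1.36
```

View pics/s8.png

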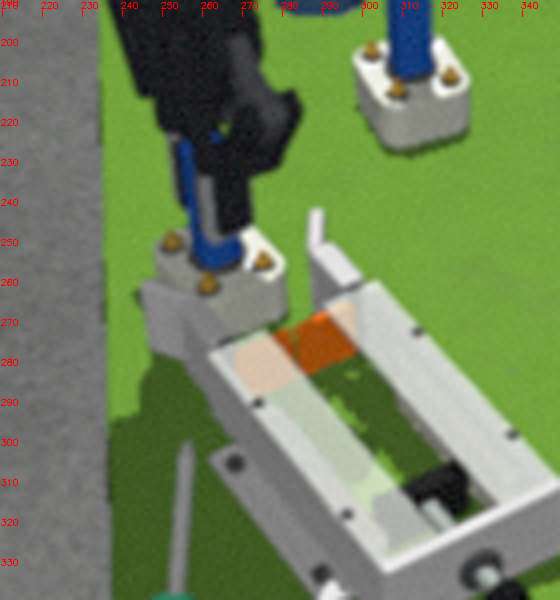

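View pics/t8.png

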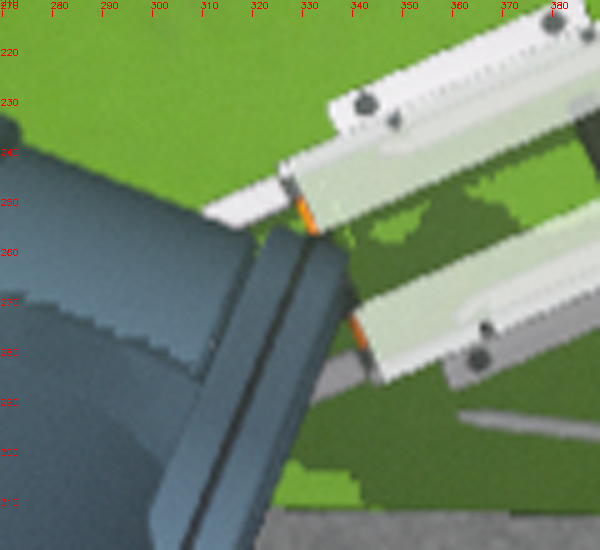

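Run:
```python
from st import *
o=arm.observe(); c=cam("side")
u=np.array([.429,-.903]);n=np.array([.903,.429]);F=np.array([.4605,-.3772])
k=5;x0,y0=220,220
im=cv2.resize(c["frame"][220:340,220:360,::-1],None,fx=k,fy=k,interpolation=cv2.INTER_CUBIC)
def L(pts,col):
    p=np.array([(proj(c,q)-[x0,y0]+.5)*k for q in pts]).astype(int); cv2.polylines(im,[p],False,col,1)
def D(s,l,z): return (*(F+s*u+l*n),z)
C=o["eef_pos"][:2]
def B(a,b,z): return (*(C+a*u+b*n),z)
h=.025;w=.022
for z in(0.024,0): L([B(h,w,z),B(h,-w,z),B(-h,-w,z),B(-h,w,z),B(h,w,z)],(0,0,255))
for z in(.039,):
  for sg in(1,-1): L([D(-.051,sg*.034,z),D(-.029,sg*.025,z),D(-.002,sg*.025,z)],(255,0,0))
L([D(.139,.036,.039),D(.139,-.036,.039)],(255,0,0)); L([D(0,.027,.028),D(0,-.027,.028)],(255,0,0));L([D(0,.027,.0),D(0,-.027,.0)],(255,0,0))
cv2.imwrite("pics/s9.png",im)
```

```text
(no output)
```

View pics/s9.png

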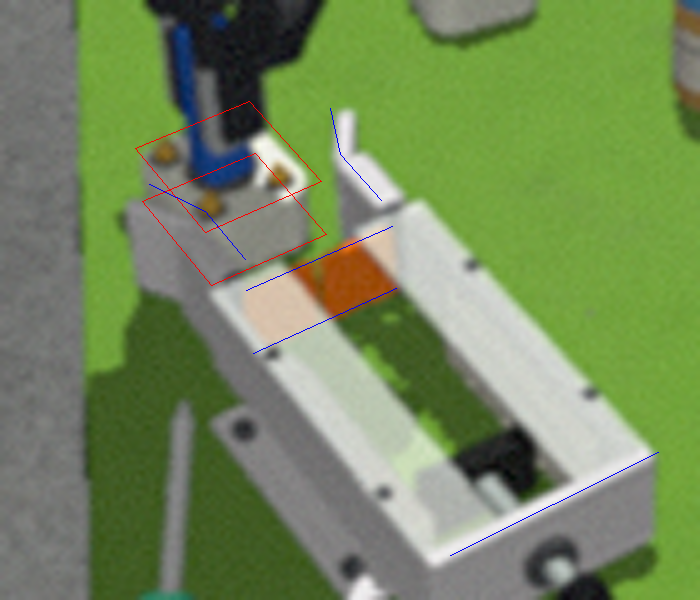

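>>> {"name": "carry_out", "arguments": {
  "plan": [
    [1,0.09,0.04,0.03,0,0,0],
    [1,0.25,-0.3,0.05,0,0,0],
    [1,0.4,-0.7,0.05,0,0,0],
    [1,0.6,-1.1,0.05,0,0,0],
    [1,0.8,-1.5,0.05,0,0,0],
    [1,1.0,-1.9,0.05,0,0,0],
    [1,1.2,-2.3,0.05,0,0,0],
    [1,1.2,-2.3,0.05,0,0,0]
  ]
}}

```text
time: 8.0
eef_pos: [0.4453, -0.3466, 0.0455]
orientation: [-3.064, -0.689, 0.003]
contact_force: [-0.8, 1.5, 4.2]
gripper_width: 0.0171
```

Run:
```python
from st import *
st(); c=cam("side");crop(c,210,190,350,340,4,"pics/s10.png")
```

```text
t 8.0 tcp [ 0.4453 -0.3466  0.0455] jaw -64.67 z [-0.002  0.    -1.   ] F [-0.76  1.54  4.16] w 0.0171 q [ 0.75  0.67 -0.22  1.87  0.23  0.63 -0.74]
lane s -0.0342 lat -0.0006 F along -1.72 F lat -0.02
```

View pics/s10.png

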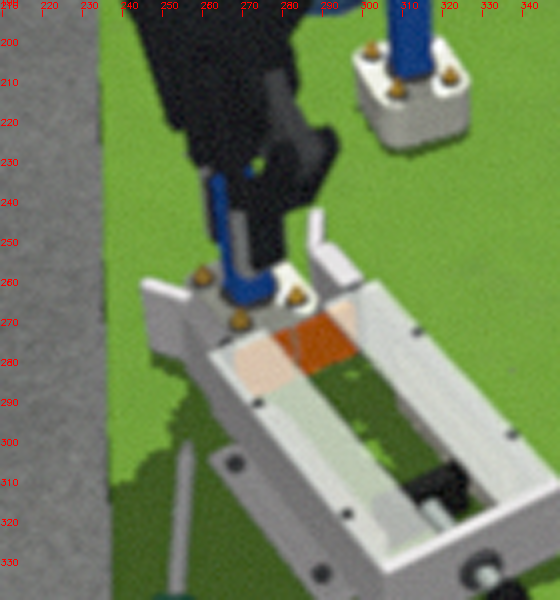

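Run:
```python
from h import *
c=cam("top")
u=np.array([.429,-.903]);n=np.array([.903,.429]);F=np.array([.4605,-.3772])
for z in(.012,.024,.028):
  for p in((502,170),(545,265),(523,218)):
    d=ray(c,(290+p[0]/5.3-.5,200+p[1]/5.3-.5),z)[:2]-F; print(z,d@u,d@n)
```

```text
0.012 0.09406022049642034 0.016554389949240557
0.012 0.0939061900179202 -0.015665895179981074
0.012 0.0937777637727657 0.00035059290561140406
0.024 0.09275844904777163 0.016294884642499997
0.024 0.09260640185995296 -0.015510533300229723
0.024 0.09247962922632874 0.00029972708368659017
0.028 0.09232452523155545 0.01620838287358645
0.028 0.09217313914063052 -0.0154587460069792
0.028 0.09204691771084976 0.0002827718097115993
```

>>> {"name": "carry_out", "arguments": {
  "plan": [
    [1,0.13,-0.2,0,0,0,0],
    [1,0.3,-0.5,0,0,0,0],
    [1,0.4,-0.8,0,0,0,0],
    [1,0.55,-1.1,0,0,0,0],
    [1,0.65,-1.35,0,0,0,0],
    [1,0.8,-1.6,0,0,0,0],
    [1,0.95,-1.9,0,0,0,0],
    [1,1.05,-2.15,0,0,0,0],
    [1,1.2,-2.4,0,0,0,0],
    [1,1.3,-2.7,0,0,0,0],
    [1,1.3,-2.7,0,0,0,0]
  ]
}}

```text
time: 9.2
eef_pos: [0.459, -0.3722, 0.0455]
orientation: [-3.062, -0.69, 0.002]
contact_force: [-1.8, 4.7, 3.4]
gripper_width: 0.017
```

```bash
python3 st.py
```

```text
t 9.2 tcp [ 0.459  -0.3722  0.0455] jaw -64.59 z [-0.002  0.002 -1.   ] F [-1.8   4.74  3.42] w 0.017 q [ 0.77  0.7  -0.22  1.79  0.23  0.67 -0.71]
lane s -0.0052 lat 0.0008 F along -5.05 F lat 0.41
```

>>> {"name": "carry_out", "arguments": {
  "plan": [
    [1,0.1,-0.3,0,0,0,0],
    [1,0.2,-0.6,0,0,0,0],
    [1,0.35,-0.9,0,0,0,0],
    [1,0.5,-1.2,0,0,0,0],
    [1,0.65,-1.5,0,0,0,0],
    [1,0.8,-1.8,0,0,0,0],
    [1,0.95,-2.1,0,0,0,0],
    [1,1.1,-2.4,0,0,0,0],
    [1,1.2,-2.7,0,0,0,0],
    [1,1.35,-3.0,0,0,0,0],
    [1,1.5,-3.3,0,0,0,0],
    [1,1.65,-3.6,0,0,0,0],
    [1,1.8,-3.9,0,0,0,0],
    [1,1.95,-4.2,0,0,0,0],
    [1,2.1,-4.5,0,0,0,0],
    [1,2.2,-4.8,0,0,0,0],
    [1,2.29,-5.0,0,0,0,0],
    [1,2.29,-5.0,0,0,0,0]
  ]
}}

```text
time: 11.0
eef_pos: [0.4824, -0.4238, 0.0458]
orientation: [3.064, 0.69, 0.0]
contact_force: [0.5, -0.1, -1.4]
gripper_width: 0.0169
```

Run:
```python
from st import *
st(); c=cam("side");crop(c,210,190,350,340,4,"pics/s11.png"); c=cam("top");crop(c,290,200,440,305,5,"pics/t11.png")
```

```text
t 11.0 tcp [ 0.4824 -0.4238  0.0458] jaw -64.64 z [ 0. -0. -1.] F [ 0.49 -0.13 -1.43] w 0.0169 q [ 0.8   0.77 -0.22  1.65  0.23  0.75 -0.65]
lane s 0.0515 lat -0.0003 F along 0.33 F lat 0.39
```

View pics/s11.png

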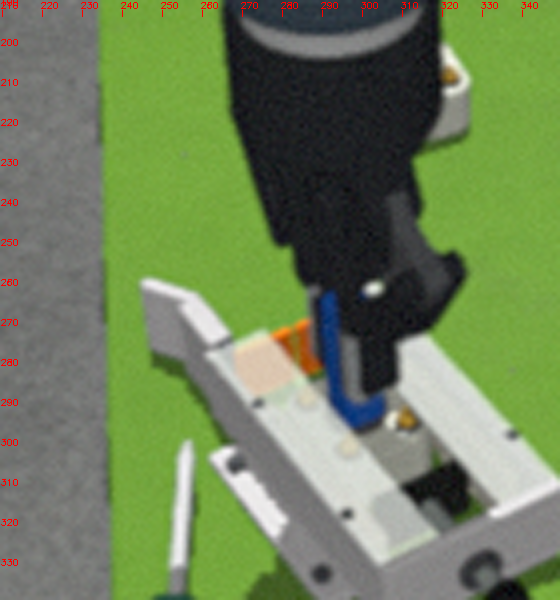

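>>> {"name": "carry_out", "arguments": {
  "plan": [
    [1,0.09,-0.18,-0.02,0,0,0],
    [1,0.17,-0.36,-0.02,0,0,0],
    [1,0.26,-0.54,-0.02,0,0,0],
    [1,0.34,-0.72,-0.02,0,0,0],
    [1,0.43,-0.9,-0.02,0,0,0],
    [1,0.51,-1.08,-0.02,0,0,0],
    [1,0.51,-1.08,-0.02,0,0,0],
    [1,0.51,-1.08,-0.02,0,0,0]
  ]
}}

```text
time: 11.9
eef_pos: [0.4874, -0.4342, 0.0456]
orientation: [3.065, 0.69, 0.0]
contact_force: [0.8, -0.5, -1.5]
gripper_width: 0.0171
```

```bash
python3 st.py
```

```text
t 11.9 tcp [ 0.4874 -0.4342  0.0456] jaw -64.61 z [ 0. -0. -1.] F [ 0.77 -0.52 -1.5 ] w 0.0171 q [ 0.81  0.78 -0.22  1.62  0.22  0.76 -0.64]
lane s 0.063 lat -0.0002 F along 0.8 F lat 0.47
```

>>> {"name": "carry_out", "arguments": {
  "plan": [
    [1,0.02,-0.045,-0.01,0,0,0],
    [1,0.04,-0.09,-0.01,0,0,0],
    [1,0.06,-0.135,-0.01,0,0,0],
    [1,0.085,-0.18,-0.01,0,0,0],
    [1,0.085,-0.18,-0.01,0,0,0]
  ]
}}

```text
time: 12.4
eef_pos: [0.4883, -0.4359, 0.0456]
orientation: [3.065, 0.69, 0.0]
contact_force: [-0.3, 1.6, 0.4]
gripper_width: 0.0174
```

```bash
python3 st.py
```

```text
t 12.4 tcp [ 0.4883 -0.4359  0.0456] jaw -64.61 z [ 0.  0. -1.] F [-0.34  1.57  0.43] w 0.0174 q [ 0.81  0.78 -0.22  1.62  0.22  0.77 -0.64]
lane s 0.0649 lat -0.0 F along -1.57 F lat 0.36
```

>>> {"name": "carry_out", "arguments": {
  "plan": [
    [1,0.01,-0.023,0,0,0,0],
    [1,0.02,-0.045,0,0,0,0],
    [1,0.02,-0.045,0,0,0,0]
  ]
}}

```text
time: 12.7
eef_pos: [0.4885, -0.4363, 0.0456]
orientation: [-3.065, -0.69, -0.0]
contact_force: [-1.2, 1.3, 0.8]
gripper_width: 0.017
```

```bash
python3 st.py
```

```text
t 12.7 tcp [ 0.4885 -0.4363  0.0456] jaw -64.61 z [-0.  0. -1.] F [-1.2   1.35  0.81] w 0.017 q [ 0.81  0.78 -0.22  1.62  0.22  0.77 -0.64]
lane s 0.0653 lat -0.0001 F along -1.73 F lat -0.5
```

Just drag so far; continue in small steps.

>>> {"name": "carry_out", "arguments": {
  "plan": [
    [1,0.01,-0.023,0,0,0,0],
    [1,0.02,-0.045,0,0,0,0],
    [1,0.03,-0.068,0,0,0,0],
    [1,0.03,-0.068,0,0,0,0]
  ]
}}

```text
time: 13.1
eef_pos: [0.4888, -0.437, 0.0455]
orientation: [-3.065, -0.69, -0.0]
contact_force: [-0.9, 1.2, 1.7]
gripper_width: 0.0171
```

```bash
python3 st.py
```

```text
t 13.1 tcp [ 0.4888 -0.437   0.0455] jaw -64.61 z [ 0.  0. -1.] F [-0.88  1.23  1.7 ] w 0.0171 q [ 0.81  0.78 -0.22  1.61  0.22  0.77 -0.64]
lane s 0.0661 lat -0.0001 F along -1.49 F lat -0.27
```

>>> {"name": "carry_out", "arguments": {
  "plan": [
    [1,0.01,-0.023,0,0,0,0],
    [1,0.02,-0.045,0,0,0,0],
    [1,0.03,-0.068,0,0,0,0],
    [1,0.03,-0.068,0,0,0,0]
  ]
}}

```text
time: 13.5
eef_pos: [0.4891, -0.4377, 0.0455]
orientation: [3.065, 0.69, 0.0]
contact_force: [-1.0, 2.1, 2.8]
gripper_width: 0.0174
```

```bash
python3 st.py
```

```text
t 13.5 tcp [ 0.4891 -0.4377  0.0455] jaw -64.61 z [ 0. -0. -1.] F [-1.    2.06  2.79] w 0.0174 q [ 0.81  0.79 -0.22  1.61  0.22  0.77 -0.64]
lane s 0.0669 lat -0.0001 F along -2.29 F lat -0.02
```

>>> {"name": "carry_out", "arguments": {
  "plan": [
    [1,0.01,-0.023,0.01,0,0,0],
    [1,0.02,-0.045,0.01,0,0,0],
    [1,0.02,-0.045,0.01,0,0,0]
  ]
}}

```text
time: 13.8
eef_pos: [0.4892, -0.4383, 0.0455]
orientation: [3.065, 0.69, -0.0]
contact_force: [-0.6, 2.0, 1.7]
gripper_width: 0.0175
```

```bash
python3 st.py
```

```text
t 13.8 tcp [ 0.4892 -0.4383  0.0455] jaw -64.61 z [ 0. -0. -1.] F [-0.58  1.99  1.69] w 0.0175 q [ 0.81  0.79 -0.22  1.61  0.22  0.77 -0.64]
lane s 0.0675 lat -0.0003 F along -2.04 F lat 0.33
```

>>> {"name": "carry_out", "arguments": {
  "plan": [
    [1,0.01,-0.022,0,0,0,0],
    [1,0.025,-0.045,0,0,0,0],
    [1,0.025,-0.045,0,0,0,0]
  ]
}}

```text
time: 14.1
eef_pos: [0.4894, -0.4387, 0.0455]
orientation: [3.065, 0.69, -0.0]
contact_force: [-0.6, 0.8, 0.9]
gripper_width: 0.017
```

```bash
python3 st.py
```

```text
t 14.1 tcp [ 0.4894 -0.4387  0.0455] jaw -64.62 z [-0. -0. -1.] F [-0.62  0.82  0.93] w 0.017 q [ 0.81  0.79 -0.22  1.61  0.22  0.77 -0.64]
lane s 0.068 lat -0.0003 F along -1.01 F lat -0.21
```

>>> {"name": "carry_out", "arguments": {
  "plan": [
    [1,0.01,-0.022,0,0,0,0],
    [1,0.025,-0.045,0,0,0,0],
    [1,0.025,-0.045,0,0,0,0]
  ]
}}

```text
time: 14.4
eef_pos: [0.4896, -0.4389, 0.0455]
orientation: [-3.064, -0.69, 0.0]
contact_force: [-1.7, 2.1, 1.3]
gripper_width: 0.0172
```

Run:
```python
from st import *
st(); c=cam("side");crop(c,250,220,350,340,5,"pics/s12.png")
```

```text
t 14.4 tcp [ 0.4896 -0.4389  0.0455] jaw -64.61 z [-0.  0. -1.] F [-1.65  2.13  1.27] w 0.0172 q [ 0.81  0.79 -0.22  1.61  0.22  0.77 -0.64]
lane s 0.0682 lat -0.0002 F along -2.63 F lat -0.58
```

View pics/s12.png

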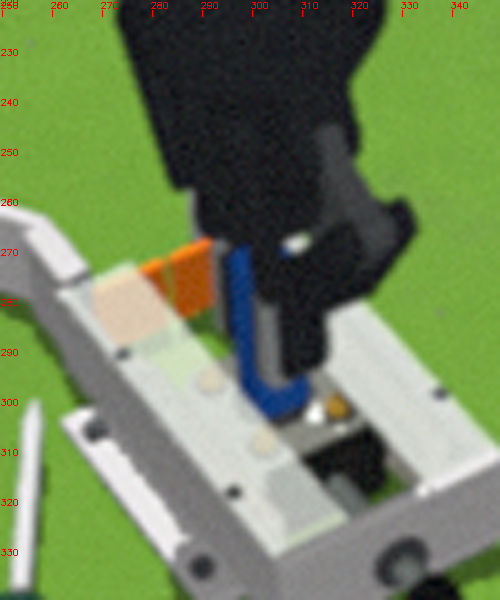

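>>> {"name": "carry_out", "arguments": {
  "plan": [
    [1,0.01,-0.022,0,0,0,0],
    [1,0.02,-0.045,0,0,0,0],
    [1,0.02,-0.045,0,0,0,0]
  ]
}}

```text
time: 14.75
eef_pos: [0.4896, -0.439, 0.0455]
orientation: [-3.064, -0.69, 0.001]
contact_force: [-3.0, 4.3, 3.4]
gripper_width: 0.0174
```

```bash
python3 st.py
```

```text
t 14.75 tcp [ 0.4896 -0.439   0.0455] jaw -64.61 z [-0.001  0.001 -1.   ] F [-2.99  4.34  3.39] w 0.0174 q [ 0.81  0.79 -0.22  1.61  0.22  0.77 -0.63]
lane s 0.0683 lat -0.0002 F along -5.2 F lat -0.83
```

>>> {"name": "carry_out", "arguments": {
  "plan": [
    [1,0.015,-0.033,0.005,0,0,0],
    [1,0.03,-0.065,0.01,0,0,0],
    [1,0.03,-0.065,0.01,0,0,0]
  ]
}}

```text
time: 15.05
eef_pos: [0.4897, -0.4392, 0.0455]
orientation: [-3.063, -0.69, 0.002]
contact_force: [-2.5, 4.8, 4.6]
gripper_width: 0.0171
```

```bash
python3 st.py
```

```text
t 15.05 tcp [ 0.4897 -0.4392  0.0455] jaw -64.6 z [-0.002  0.002 -1.   ] F [-2.53  4.83  4.58] w 0.0171 q [ 0.81  0.79 -0.22  1.61  0.22  0.77 -0.63]
lane s 0.0685 lat -0.0003 F along -5.45 F lat -0.22
```

>>> {"name": "carry_out", "arguments": {
  "plan": [
    [1,0.015,-0.033,0.005,0,0,0],
    [1,0.03,-0.065,0.01,0,0,0],
    [1,0.03,-0.065,0.01,0,0,0]
  ]
}}

```text
time: 15.35
eef_pos: [0.4897, -0.4392, 0.0455]
orientation: [-3.062, -0.69, 0.003]
contact_force: [-4.7, 6.5, 6.4]
gripper_width: 0.0172
```

```bash
python3 st.py
```

```text
t 15.35 tcp [ 0.4897 -0.4392  0.0455] jaw -64.59 z [-0.002  0.003 -1.   ] F [-4.7   6.45  6.41] w 0.0172 q [ 0.81  0.79 -0.22  1.61  0.22  0.78 -0.63]
lane s 0.0685 lat -0.0002 F along -7.84 F lat -1.48
```

>>> {"name": "carry_out", "arguments": {
  "plan": [
    [1,0.02,-0.045,0.01,0,0,0],
    [1,0.04,-0.09,0.02,0,0,0],
    [1,0.04,-0.09,0.02,0,0,0]
  ]
}}

```text
time: 15.65
eef_pos: [0.4898, -0.4394, 0.0456]
orientation: [-3.06, -0.69, 0.004]
contact_force: [-5.0, 8.0, 7.5]
gripper_width: 0.0171
```

```bash
python3 st.py
```

```text
t 15.65 tcp [ 0.4898 -0.4394  0.0456] jaw -64.59 z [-0.003  0.004 -1.   ] F [-4.97  7.98  7.47] w 0.0171 q [ 0.81  0.79 -0.22  1.6   0.22  0.78 -0.63]
lane s 0.0688 lat -0.0002 F along -9.34 F lat -1.06
```

>>> {"name": "carry_out", "arguments": {
  "plan": [
    [1,0.02,-0.045,0.02,0,0,0],
    [1,0.04,-0.08,0.04,0,0,0],
    [1,0.04,-0.08,0.04,0,0,0]
  ]
}}

```text
time: 15.95
eef_pos: [0.4899, -0.4395, 0.0456]
orientation: [-3.059, -0.69, 0.005]
contact_force: [-6.2, 9.0, 5.8]
gripper_width: 0.0171
```

```bash
python3 st.py
```

```text
t 15.95 tcp [ 0.4899 -0.4395  0.0456] jaw -64.58 z [-0.004  0.005 -1.   ] F [-6.2   9.04  5.81] w 0.0171 q [ 0.81  0.79 -0.22  1.6   0.22  0.78 -0.63]
lane s 0.0688 lat -0.0002 F along -10.83 F lat -1.72
```

Drag is about 2 N, so one small step more and hold for just over a second.

>>> {"name": "carry_out", "arguments": {
  "plan": [
    [1,0.015,-0.035,0.01,0,0,0],
    [1,0.015,-0.035,0.01,0,0,0],
    [1,0.015,-0.035,0.01,0,0,0]
  ]
}}

```text
time: 16.25
eef_pos: [0.4899, -0.4395, 0.0456]
orientation: [-3.058, -0.69, 0.005]
contact_force: [-5.6, 9.7, 6.4]
gripper_width: 0.0176
```

```bash
python3 st.py
```

```text
t 16.25 tcp [ 0.4899 -0.4395  0.0456] jaw -64.57 z [-0.004  0.005 -1.   ] F [-5.56  9.66  6.38] w 0.0176 q [ 0.81  0.79 -0.22  1.6   0.22  0.78 -0.63]
lane s 0.0689 lat -0.0002 F along -11.11 F lat -0.88
```

>>> {"name": "carry_out", "arguments": {
  "plan": [
    [1,0.01,-0.02,0,0,0,0],
    [1,0.01,-0.02,0,0,0,0],
    [1,0.01,-0.02,0,0,0,0],
    [1,0.01,-0.02,0,0,0,0],
    [1,0.01,-0.02,0,0,0,0],
    [1,0.01,-0.02,0,0,0,0],
    [1,0.01,-0.02,0,0,0,0],
    [1,0.01,-0.02,0,0,0,0],
    [1,0.01,-0.02,0,0,0,0],
    [1,0.01,-0.02,0,0,0,0],
    [1,0.01,-0.02,0,0,0,0],
    [1,0.01,-0.02,0,0,0,0]
  ]
}}

```text
time: 17.45
eef_pos: [0.4899, -0.4396, 0.0456]
orientation: [-3.058, -0.69, 0.005]
contact_force: [-6.4, 10.3, 7.2]
gripper_width: 0.0174
```

```bash
python3 st.py
```

```text
t 17.45 tcp [ 0.4899 -0.4396  0.0456] jaw -64.57 z [-0.005  0.006 -1.   ] F [-6.42 10.25  7.24] w 0.0174 q [ 0.81  0.79 -0.22  1.6   0.22  0.78 -0.63]
lane s 0.0689 lat -0.0002 F along -12.01 F lat -1.39
```

>>> {"name": "carry_out", "arguments": {
  "plan": [
    [1,-0.04,0.08,-0.02,0,0,0],
    [1,-0.08,0.16,-0.04,0,0,0],
    [1,-0.1,0.21,-0.05,0,0,0],
    [1,-0.1,0.21,-0.05,0,0,0]
  ]
}}

```text
time: 17.85
eef_pos: [0.4898, -0.4393, 0.0455]
orientation: [-3.062, -0.69, 0.002]
contact_force: [-4.2, 5.6, 4.3]
gripper_width: 0.0172
```

```bash
python3 st.py
```

```text
t 17.85 tcp [ 0.4898 -0.4393  0.0455] jaw -64.59 z [-0.002  0.003 -1.   ] F [-4.19  5.58  4.34] w 0.0172 q [ 0.81  0.79 -0.22  1.6   0.22  0.78 -0.63]
lane s 0.0686 lat -0.0002 F along -6.84 F lat -1.39
```

>>> {"name": "carry_out", "arguments": {
  "plan": [
    [1,-0.02,0.05,-0.01,0,0,0],
    [1,-0.045,0.095,-0.02,0,0,0],
    [1,-0.045,0.095,-0.02,0,0,0]
  ]
}}

```text
time: 18.15
eef_pos: [0.4897, -0.4391, 0.0455]
orientation: [-3.063, -0.69, 0.001]
contact_force: [-2.8, 4.4, 3.4]
gripper_width: 0.0177
```

```bash
python3 st.py
```

```text
t 18.15 tcp [ 0.4897 -0.4391  0.0455] jaw -64.6 z [-0.001  0.001 -1.   ] F [-2.79  4.44  3.43] w 0.0177 q [ 0.81  0.79 -0.22  1.61  0.22  0.77 -0.63]
lane s 0.0685 lat -0.0002 F along -5.21 F lat -0.61
```

>>> {"name": "carry_out", "arguments": {
  "plan": [
    [1,-0.03,0.065,-0.01,0,0,0],
    [1,-0.03,0.065,-0.01,0,0,0],
    [0.5,-0.03,0.065,-0.01,0,0,0],
    [0,-0.03,0.065,-0.01,0,0,0],
    [-0.3,-0.03,0.065,-0.01,0,0,0],
    [-0.3,-0.03,0.065,-0.01,0,0,0],
    [-0.3,-0.03,0.065,-0.01,0,0,0],
    [-0.3,-0.03,0.065,-0.01,0,0,0]
  ]
}}

```text
time: 18.95
eef_pos: [0.4899, -0.4395, 0.0457]
orientation: [3.065, 0.69, 0.0]
contact_force: [-0.8, 0.3, -0.1]
gripper_width: 0.0559
```

Run:
```python
from st import *
st(); c=cam("side");crop(c,250,220,350,340,5,"pics/s13.png")
```

```text
t 18.95 tcp [ 0.4899 -0.4395  0.0457] jaw -64.61 z [ 0. -0. -1.] F [-0.78  0.27 -0.14] w 0.0559 q [ 0.81  0.79 -0.22  1.61  0.22  0.77 -0.63]
lane s 0.0688 lat -0.0002 F along -0.58 F lat -0.58
```

View pics/s13.png

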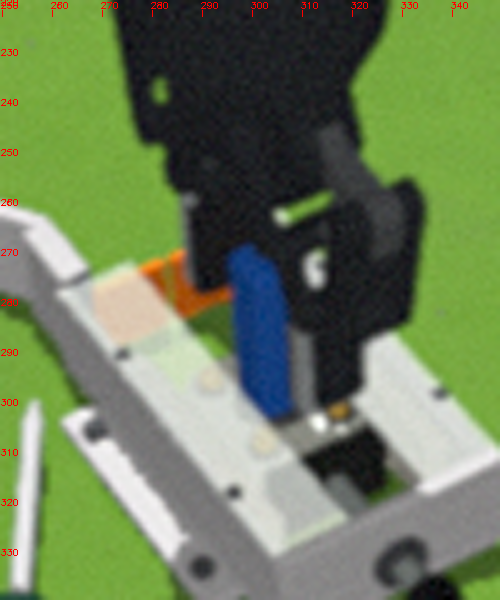

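>>> {"name": "carry_out", "arguments": {
  "plan": [
    [-1,0,0,0,0,0,0],
    [-1,0,0,0,0,0,0],
    [-1,0,0,0,0,0,0],
    [-1,0,0,1,0,0,0],
    [-1,0,0,2.5,0,0,0],
    [-1,0,0,4.5,0,0,0],
    [-1,0,0,6.5,0,0,0],
    [-1,0,0,8.5,0,0,0],
    [-1,0,0,10.5,0,0,0],
    [-1,0,0,12.5,0,0,0],
    [-1,-2,-2,14.5,0,0,0],
    [-1,-4,-5,16.5,0,0,0],
    [-1,-7,-8,17,0,0,0],
    [-1,-10,-11,17,0,0,0],
    [-1,-13,-14,17,0,0,0],
    [-1,-13,-14,17,0,0,0],
    [-1,-13,-14,17,0,0,0]
  ]
}}

```text
time: 20.7
eef_pos: [0.3586, -0.5805, 0.217]
orientation: [3.064, 0.686, 0.0]
contact_force: [1.7, 0.0, -1.3]
gripper_width: 0.0853
```

Run:
```python
from st import *
st(); c=cam("side","pics/s14.png");crop(c,210,190,350,340,4,"pics/s14c.png"); c=cam("top","pics/t14.png");crop(c,290,200,440,305,5.3,"pics/t14c.png")
```

```text
t 20.7 tcp [ 0.3586 -0.5805  0.217 ] jaw -64.78 z [ 0.001 -0.001 -1.   ] F [ 1.71  0.01 -1.26] w 0.0853 q [ 1.1   0.62 -0.23  1.45  0.15  1.09 -0.29]
lane s 0.1398 lat -0.1792 F along 0.72 F lat 1.55
```

View pics/s14.png

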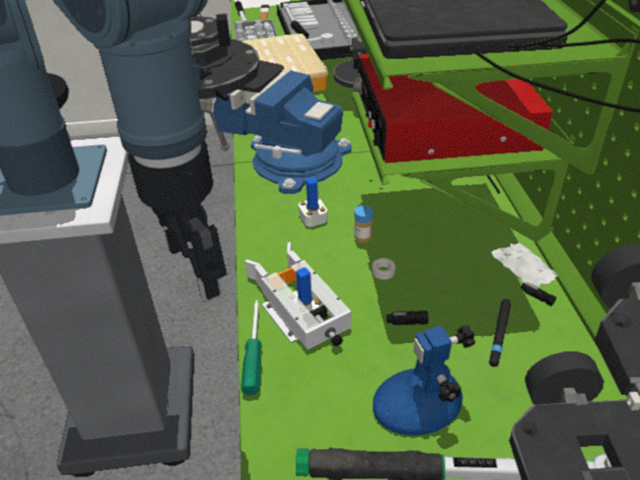

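View pics/s14c.png

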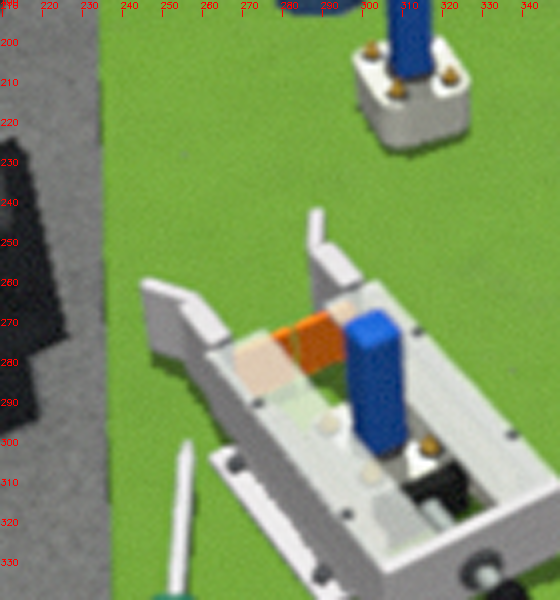

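View pics/t14c.png

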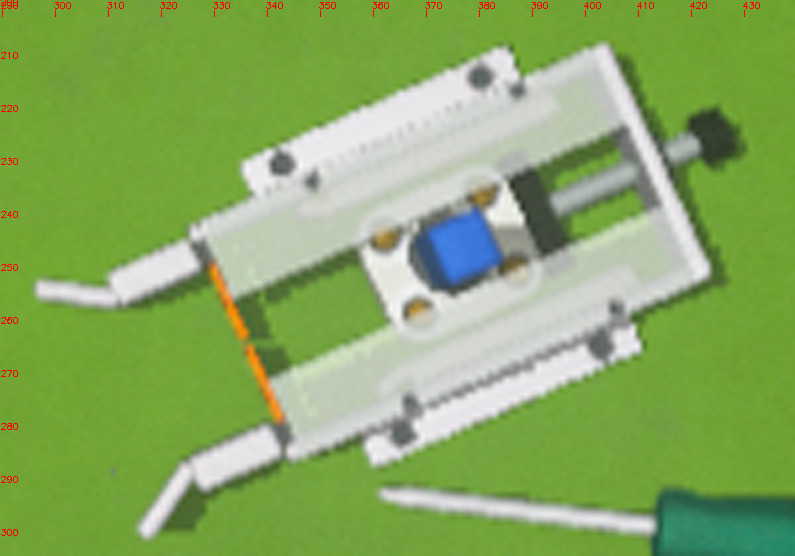

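```bash
python3 -c "
from station import arm
print(arm.close_job())"
```

```text
the job is handed in; nothing more can be done
None
```

The cartridge is home on the rubber pad with both flaps closed behind it. The job was handed in at about 21 s of the 61 s allowed.

- **What I did:** I gripped the blue post of the right-hand cartridge and turned it about 65° to line up with the lane. Then I slid it along the bench, through the flaps and forward in small steps until I felt the pad, with the post about 68 mm inside the flap line.
- **Pressing:** I built the force up and held it for just over a second at 11–12 N along the lane at the wrist. Taking off about 2–2.5 N of estimated sliding drag leaves roughly 9–10 N on the pad. That split is an estimate, because I could not read the pad force directly. No reading I took along the lane exceeded about 12 N, well under the 18 N limit.
- **Release:** I eased off the load, opened the gripper, lifted straight up and moved clear.
- **Last checks:** The final pictures show the cartridge's front against the pad and both flaps closed. The bottle, ring, screwdriver, connector and look-alike cartridge look unmoved, and the robot is clear of everything.
- **Disagreements:** The side camera's overlay of the dock and block was off by about 2–3 mm. The top camera and the arm readings agreed, so I relied on those. While sliding, the gripper pressed the cartridge down onto the bench with up to about 10 N. Near the end of the slide, about 5 cm in past the flaps, the upward reading suggests it may have been carried about 0.3 mm off the bench for a moment.

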